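# Set the book clamp to its gauge mark with the thumbwheel

## Task

Close the empty book clamp to its gauge mark: with a fingertip, roll the knurled thumbwheel on the clamp until the pointer on the sliding fence lines up with the dark index on the scale (to about 2 mm), then leave the clamp alone. Move the fence only by rolling the wheel, not by pushing the fence itself, and leave the things lying around the clamp where they are.

Things in the scene. Friction and masses are not known exactly. Their poses are not given: they have to be found in the camera images.
- clamp: book clamp fixed to the table; grey base plate 220 (x) x 360 (y) x 14 mm; origin under its centre, z up. Positions below are mm in this frame. Fixed wooden fence at y = -135 (160 long, 16 thick, top z = 60); the sliding fence stands parallel to it on its +y side; at the +y end a grey housing (x -26 to 47, y 49 to 141, top z = 66) holds the thumbwheel; scale strip along the +x edge
- wheel: knurled steel thumbwheel, 68 mm over its ribs, 28 wide; 20 round ribs 10 mm apart, 2 mm proud. Origin at the wheel's centre, clamp (0, 95, 44). Turns without end about its own x = clamp x (its y and z turn with it). A rack ties it to the sliding fence: 1 rad = 10 mm of fence (34 mm of rim = 10 mm of fence), both ways
- wheel_top (a point): fixed point at the top of the wheel's rim, clamp (0, 95, 78), 12 mm above the housing; axes as the clamp's. Dragging the rim here towards the fixed fence (clamp -y) moves the sliding fence the same way and closes the gap; +y opens it. Needs about 1 to 2 N along the rim and stays where it is left: press down with some 3 to 15 N and drag, lift, go back, repeat
- jaw: sliding fence: wooden bar 160 (x) x 16 (y), z = 14 to 60, axes as the clamp's; origin on its centre line at table height. Slides along clamp y, from y = -19 (fully open) up to 85 mm towards -y; starts 0 to 12 mm from fully open. Do not push it directly
- pointer (a point): tip of the dark steel pointer on the +x end of the sliding fence, on the fence's centre line at jaw x = 94, z = 26.5, above the scale strip; axes as the clamp's; moves with the fence
- mark (a point): gauge mark: tip of the dark index (saddle with a small brass screw) fixed on the scale strip at clamp x = 96.5, z = 26.5; axes as the clamp's. The pointer is at the mark when both have the same clamp y. At the start the mark lies 20 to 60 mm further towards -y than the pointer
- book: bystander: closed book, 120 x 170 x 28, lying flat past the fixed fence; origin under its centre
- glue_jar: bystander: closed jar, 64 across, 75 high; origin under its centre
- glue_brush: bystander: glue brush lying flat; origin near its middle on the table
- folder: bystander: flat white folding stick 150 x 22 x 5; origin under its centre
- weight: bystander: turned steel weight, 56 across, 60 high; origin under its centre
- tape: bystander: card ring (empty tape roll), 84 across, 24 high; origin under its centre
- scissors: bystander: scissors with green handles, about 200 long, 10 high; origin near the rivet, on the table

How it is judged:
By the outcome, as a careful person would: the job done as asked, in the order asked, and still so for the second after the job is handed in, with the robot touching nothing.
It also fails if it takes over 72 s, if anything falls off the work surface, if the arm or the gripper's body presses on something with over 40 N, if the wrist force passes 120 N, or if a joint passes its speed limit or range.

## Robot

A 7-joint arm with a two-finger parallel gripper is mounted at the origin on the work surface. World frame = base frame: x ahead of the robot, y to its left, z up, the work surface at z = 0. Lengths are in m, angles in rad, forces in N, time in s.
With the tool pointing down it reaches from about 0.4 to 0.85 m from the base axis. Payload 10.4 kg.
Tool frame: the origin (TCP) lies midway between the tips of the shut fingers; the grasp point (between the pads) lies 19 mm behind it; z points along the fingers, y is the line along which they close (so a half turn about z gives the same grasp; the last joint's range is limited). The gripper opens to 85 mm and grips with 20 to 120 N. Pads are 22 mm wide; open, the fingers measure 114 mm over their backs; the gripper's body (76 mm by 85 mm) begins 54 mm behind the grasp point. The pads swing forward as they close: fully open they stand 13 mm farther back than shut.
Start: joints at [1.197, 0.332, -0.065, 1.46, 0.022, 1.35, -0.088], TCP at [0.215, -0.587, 0.231] pointing down, gripper open.
Joint ranges: [-2.6, 2.6], [-0.5, 2.12], [-1.47, 1.34], [0.16, 2.42], [-1.27, 4.41], [0.06, 2.06], [-2.6, 2.6]. Speed limits (rad/s): [2.22, 2.22, 2.79, 2.79, 3.14, 3.14, 3.14].

## Interface

Orientations are given as a unit quaternion [x, y, z, w].
In Python, from workcell import get_obs, camera, camera_params, hand_in gives the robot as it stands.
- The arm moves only by the tool carry_out, never from a script. Its argument "commands" is a list that holds one entry, the list of rows, each a list of 6 numbers: the shift along the tool's x, y, z in units of 40 mm (1.0 is 40 mm), then the turn, a rotation vector about the tool's x, y, z in units of 6 degrees (1.0 is 6 degrees). In form: [[[x, y, z, ax, ay, az], ...]]. A call has 1 to 20 rows; each row shifts and turns the commanded pose from where the row before left it, along the tool's axes as they then stand; what a row does not reach is not made up. A row lasts 1/12 s, in which the tool goes at most 41.7 mm and 7.16 degrees, less where a joint would pass 70% of its speed; a pose out of reach is approached as far as the arm can. A call is refused whole if a number of a shift passes 1 or a number of a turn 1, either way. A call with a gripper value outside its range is refused whole. "hand" is the closure, from -1 (fully open) to 1 (shut), set as the call begins (left out, the last holds). The fingers move at their own pace and stop on an object; "force" is the grip in N (left out, the last holds). Time passes only in rows, so rows that do not move let the fingers close. It gives the time, the measured TCP pose, the force, the opening and the grip force at its end, in the units of the state.
- get_obs(): the state, without advancing time (a new reading comes with each control period).
- camera(name): name is "scene" or "top" or "wrist"; returns the picture (420x560x3 uint8, red, green, blue); there is no depth.
- camera_params(name): a dict with "mtx" (3x3 intrinsics, pixels), "R" (3x3) and "t" (3): a world point X has camera coordinates R X + t. Camera axes: x right, y down, z forward; pixel columns grow to the right and rows downward; lengths in m; the calibration is good to about 2 mm. A picture is of the moment at which its call begins: read the wrist's pose just before it. camera_params takes no time and is no camera call; for the wrist camera it gives the pose at the moment of the call.
- hand_in(): hands the job in; it is judged then, once.
The state is a dict: "clock": time; "joint_pos": joint angles; "joint_velocities": joint speeds; "tau": joint torques, N m; "position": TCP position; "ee_rot": TCP orientation; "ft_force": force on the tool from outside, world axes, zero at the start; "torque": the same for the moment, N m; "grip_width": opening from 0.0 (shut) to 1.0 (fully open); "grasp_force": force on a finger pad.
Only numpy, scipy, OpenCV 4.12 (cv2) and the standard library are available. Lean on these libraries where they do the work, as an engineer would, in place of code of your own. Each camera call takes 0.05 s, during which the arm holds its last target. There are 200 camera calls.

## Working session

There is one attempt and no reset: what is moved stays moved. The work goes in short steps, Python scripts to look and compute and a tool call to move; the robot and the scene stay as the last step left them, time stands still between calls to the robot, and variables do not carry over. Pictures are saved under pics/ and viewed, at most 10 in all, crops included, and the job is handed in when it is done.

Besides the shell and the picture viewer there is one more tool, called as name(argument=value, ...), one argument or row to a line, values as JSON. carry_out: Moves the arm, as the interface text tells. Its arguments: {"type":"object","properties":{"commands":{"type":"array"},"hand":{"type":"number"},"force":{"type":"number"}},"required":["commands"]}

```bash
mkdir -p pics; python3 - <<'E'
from workcell import *
import cv2,numpy as np
o=get_obs();print({k:np.round(v,3) for k,v in o.items()})
for n in("top","scene"):
    im=camera(n);cv2.imwrite(f"pics/{n}0.png",cv2.cvtColor(im,cv2.COLOR_RGB2BGR));p=camera_params(n);print(n,p)
E
```

```text
{'clock': np.float64(0.0), 'joint_pos': array([ 1.197,  0.333, -0.065,  1.461,  0.022,  1.35 , -0.089]), 'joint_velocities': array([-0.001,  0.   , -0.001,  0.001, -0.   ,  0.001,  0.   ]), 'tau': array([-1.0000e-03, -6.2545e+01,  4.8000e-02, -3.9161e+01,  1.6000e-02,
        1.0000e-02, -0.0000e+00]), 'position': array([ 0.215, -0.587,  0.231]), 'ee_rot': array([ 0.985,  0.175, -0.   , -0.001]), 'ft_force': array([-0.168,  0.406, -0.775]), 'torque': array([-0.015,  0.016,  0.025]), 'grasp_force': np.float64(0.0), 'grip_width': np.float64(0.999)}
top {'mtx': array([[487.48262085,   0.        , 271.76471651],
       [  0.        , 487.48262085, 211.3405034 ],
       [  0.        ,   0.        ,   1.        ]]), 'R': array([[ 0.01195165, -0.99977228,  0.01767897],
       [-0.99342791, -0.01388485, -0.11361427],
       [ 0.11383387, -0.0162049 , -0.99336763]]), 't': array([-0.0035062 ,  0.59437609,  0.96832863])}
scene {'mtx': array([[394.96702544,   0.        , 281.64529478],
       [  0.        , 394.96702544, 211.70397262],
       [  0.        ,   0.        ,   1.        ]]), 'R': array([[ 0.35497015,  0.93487568, -0.00191152],
       [ 0.63592362, -0.24295649, -0.73251163],
       [-0.68527173,  0.25880418, -0.68075183]]), 't': array([-0.20625215, -0.32967443,  1.24145225])}
```

View pics/top0.png

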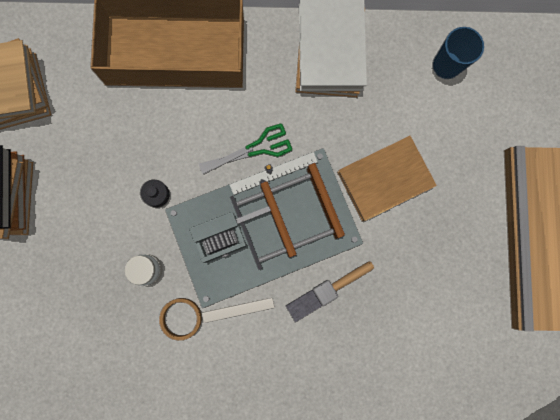

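View pics/scene0.png

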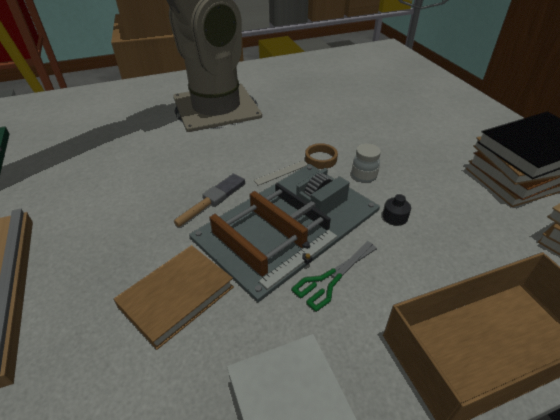

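Top view: the clamp plate has corners near (167,209), (321,150), (361,243), (206,305). The wheel is near (220,240), the scale is on the upper edge, and the brass index is near (268,168). Next I'll fit the plate and enlarge the scale.

```bash
cat > h.py <<'E'
import cv2,numpy as np
from workcell import *
def ray(n,uv,z,p=None):
    p=p or camera_params(n);R,t=p["R"],p["t"];c=-R.T@t
    d=R.T@np.linalg.inv(p["mtx"])@np.array([uv[0],uv[1],1.]);return c+d*(z-c[2])/d[2]
def proj(n,X,p=None):
    p=p or camera_params(n);q=p["mtx"]@(p["R"]@np.asarray(X)+p["t"]);return q[:2]/q[2]
E
python3 - <<'E'
from h import *
im=cv2.imread("pics/top0.png")
hsv=cv2.cvtColor(im,cv2.COLOR_BGR2HSV)
print(hsv[285,215],hsv[215,180],hsv[200,290],hsv[350,100],hsv[100,100])
ref=im[285,215].astype(int);
b,g,r=[im[...,i].astype(int) for i in range(3)]
m=((g-r>8)&(abs(g-b)<15)).astype(np.uint8)*255
m[:130]=0;m[320:]=0;m[:,:150]=0;m[:,380:]=0
m=cv2.morphologyEx(m,cv2.MORPH_OPEN,np.ones((3,3)))
n,l,s,c=cv2.connectedComponentsWithStats(m);k=1+np.argmax(s[1:,4]);print(s[k])
cnt=max(cv2.findContours((l==k).astype(np.uint8),0,2)[0],key=cv2.contourArea)
box=cv2.boxPoints(cv2.minAreaRect(cnt));print(box)
W=np.array([ray("top",q,.014) for q in box]);print(W.round(4),[np.linalg.norm(W[i]-W[i-1]).round(4) for i in range(4)])
print("centre",W.mean(0))
v=im[140:310,155:375];v=cv2.resize(v,None,fx=3.4,fy=3.4,interpolation=cv2.INTER_CUBIC)
mm=cv2.drawContours(im.copy(),[cnt],-1,(0,0,255),1)
cv2.imwrite("pics/crop1.png",v)
E
```

```text
[ 75  16 125] [ 86  17 123] [ 83  17 121] [ 23  14 164] [ 17  11 162]
[235 265   6   9  38]
[[235. 265.]
 [240. 265.]
 [240. 273.]
 [235. 273.]]
[[0.4839 0.0786 0.014 ]
 [0.484  0.0683 0.014 ]
 [0.4676 0.0679 0.014 ]
 [0.4675 0.0782 0.014 ]] [np.float64(0.0164), np.float64(0.0103), np.float64(0.0164), np.float64(0.0103)]
centre [0.47574842 0.07325209 0.014     ]
```

View pics/crop1.png

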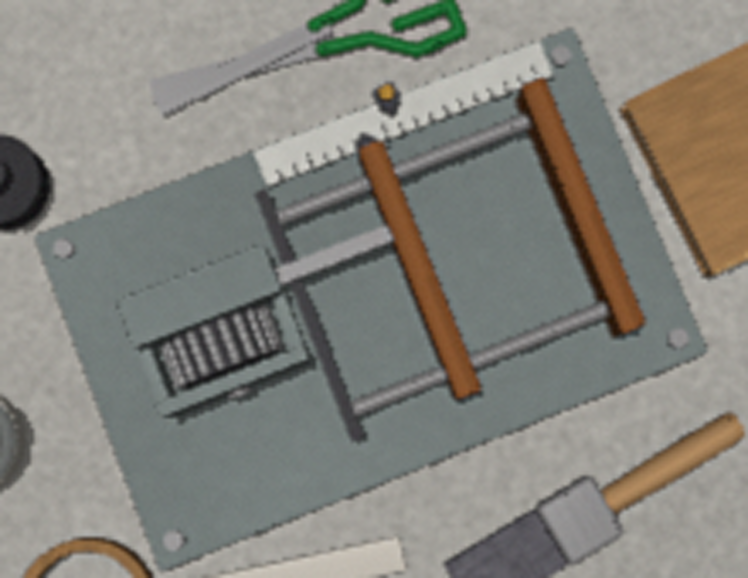

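The enlarged crop shows the pointer tip at about (366,137), which is full-image (262.6,180.3). The index tip is at about (390,113), full-image (269.7,173.2). The plate corners are clear. Next: clamp pose and goals.

```bash
cat >> h.py <<'E'
from scipy.spatial.transform import Rotation as Ro
from scipy.optimize import least_squares
def clampfit(obs):  # obs: list of (cam, clamp pt mm, uv, params)
    def f(a): return np.concatenate([proj(n,toW(a,P),p)-uv for n,P,uv,p in obs])
    return least_squares(f,[.5,.0,.35],x_scale=[.1,.1,.1],loss="soft_l1")
def toW(a,P):
    c,s=np.cos(a[2]),np.sin(a[2]);x,y,z=np.asarray(P)/1000
    return np.array([a[0]+c*x-s*y,a[1]+s*x+c*y,z])
def toC(a,X):
    c,s=np.cos(a[2]),np.sin(a[2]);d=np.asarray(X)-[a[0],a[1],0]
    return 1000*np.array([c*d[0]+s*d[1],-s*d[0]+c*d[1],d[2]])
E
python3 - <<'E'
from h import *
p=camera_params("top");f=lambda u,v:np.array([155+u/3.4,140+v/3.4])
ob=[("top",P,f(*c),p) for P,c in [((110,180,14),(37,236)),((110,-180,14),(577,29)),((-110,-180,14),(706,350)),((-110,180,14),(165,570))]]
r=clampfit(ob);a=r.x;print("pose",a.round(4),"res px",r.fun.round(1))
np.save("a.npy",a)
for nm,c,z in[("pointer",(366,137),.0265),("mark",(390,113),.0265)]:
    print(nm,toC(a,ray("top",f(*c),z)).round(1))
for q in [(374,145),(533,84)]:print("fence end",toC(a,ray("top",f(*q),.06)).round(1))
w=toW(a,(0,95,78));print("wheeltop",w.round(4))
o=get_obs();Rt=Ro.from_quat(o["ee_rot"]);e=Rt.inv().apply(w-o["position"]);print("tool shift mm",(e*1000).round(1),"tool x,y yaw deg",np.degrees(np.arctan2(*Rt.as_matrix()[[1,0],0])),"clamp yaw",np.degrees(a[2]))
E
```

```text
pose [0.5652 0.0175 0.3905] res px [-0.3 -0.4 -0.2 -1.1  2.   0.5 -0.5  0.7]
pointer [ 90.2 -30.2  26.5]
mark [ 98.7 -49.5  26.5]
fence end [ 78.4 -30.7  60. ]
fence end [  77.9 -132.5   60. ]
wheeltop [0.529  0.1053 0.078 ]
tool shift mm [ 533.1 -541.6  153.2] tool x,y yaw deg 20.100153815895172 clamp yaw 22.375772693245747
```

Mark is about 19–20 mm further towards −y than the pointer, so about 67 mm of rim is needed. I'll move above the wheel with the fingers shut.

carry_out(
  commands=[
    [[0.35, -0.36, 0, 0, 0, 0], [0.35, -0.36, 0, 0, 0, 0], [0.35, -0.36, 0, 0, 0, 0], [0.35, -0.36, 0, 0, 0, 0], [0.35, -0.36, 0, 0, 0, 0], [0.35, -0.36, 0, 0, 0, 0], [0.35, -0.36, 0, 0, 0, 0], [0.35, -0.36, 0, 0, 0, 0], [0.35, -0.36, 0, 0, 0, 0], [0.35, -0.36, 0, 0, 0, 0], [0.35, -0.36, 0, 0, 0, 0], [0.35, -0.36, 0, 0, 0, 0], [0.35, -0.36, 0, 0, 0, 0], [0.35, -0.36, 0, 0, 0, 0], [0.35, -0.36, 0, 0, 0, 0], [0.35, -0.36, 0, 0, 0, 0], [0.35, -0.36, 0, 0, 0, 0], [0.35, -0.36, 0, 0, 0, 0], [0.35, -0.36, 0, 0, 0, 0]],
  ],
  hand=1,
  force=60,
)

```text
clock: 1.68
position: [0.3707, -0.2376, 0.2311]
ee_rot: [0.985, 0.174, -0.0, -0.0]
ft_force: [0.5, -0.3, -0.4]
grip_width: -0.001
grasp_force: 0.0
```

carry_out(
  commands=[
    [[0.35, -0.36, 0, 0, 0, 0], [0.35, -0.36, 0, 0, 0, 0], [0.35, -0.36, 0, 0, 0, 0], [0.35, -0.36, 0, 0, 0, 0], [0.35, -0.36, 0, 0, 0, 0], [0.35, -0.36, 0, 0, 0, 0], [0.35, -0.36, 0, 0, 0, 0], [0.35, -0.36, 0, 0, 0, 0], [0.35, -0.36, 0, 0, 0, 0], [0.35, -0.36, 0, 0, 0, 0], [0.35, -0.36, 0, 0, 0, 0], [0.35, -0.36, 0, 0, 0, 0], [0.35, -0.36, 0, 0, 0, 0], [0.35, -0.36, 0, 0, 0, 0], [0.35, -0.36, 0, 0, 0, 0], [0.35, -0.36, 0, 0, 0, 0], [0.35, -0.36, 0, 0, 0, 0], [0.35, -0.36, 0, 0, 0, 0], [0.35, -0.36, 0, 0, -0.38, 0], [0, 0, 0, 0, 0, 0]],
  ],
)

```text
clock: 3.35
position: [0.5266, 0.1135, 0.2304]
ee_rot: [0.984, 0.176, -0.021, 0.002]
ft_force: [-1.4, 0.7, -0.5]
grip_width: -0.0
grasp_force: 0.0
```

I put the small turn on the wrong axis, so I'll undo it, apply the yaw and look with the wrist camera.

carry_out(
  commands=[
    [[0, 0, 0, 0, 0.38, 0], [0, 0, 0, 0, 0, -0.38], [0, 0, 0, 0, 0, 0], [0, 0, 0, 0, 0, 0]],
  ],
)

```text
clock: 3.68
position: [0.5262, 0.1093, 0.2312]
ee_rot: [0.981, 0.193, -0.0, 0.0]
ft_force: [0.2, 0.2, 0.4]
grip_width: -0.0
grasp_force: 0.0
```

```bash
python3 - <<'E'
from h import *
p=camera_params("wrist");im=camera("wrist");cv2.imwrite("pics/w1.png",cv2.cvtColor(im,cv2.COLOR_RGB2BGR))
import pickle;pickle.dump(p,open("w1.pkl","wb"));a=np.load("a.npy")
o=get_obs();print(toC(a,o["position"]).round(1),o["ee_rot"].round(4),o["ft_force"].round(2))
for P in[(94,-30.5,26.5),(96.5,-49.5,26.5),(0,95,78),(110,180,14),(-110,180,14)]:print(P,proj("wrist",toW(a,P),p).round(1))
E
```

```text
[ -1.   99.8 231.2] [ 9.811e-01  1.933e-01 -2.000e-04  1.000e-04] [ 0.4  -0.01 -0.01]
(94, -30.5, 26.5) [420.2  78.3]
(96.5, -49.5, 26.5) [441.2  75.4]
(0, 95, 78) [284.4 191.6]
(110, 180, 14) [193.7  60.7]
(-110, 180, 14) [208.9 270.2]
```

View pics/w1.png

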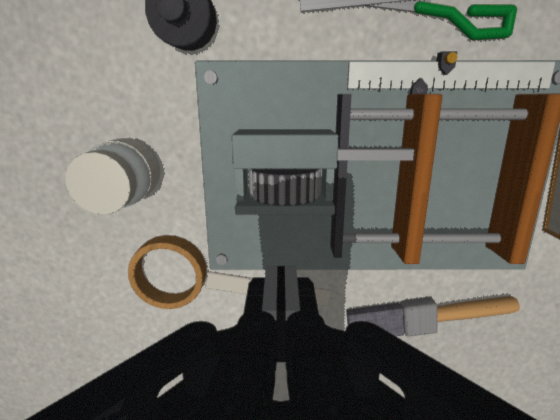

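The wrist view agrees with the fit to about 2 px: pointer near (419,80), index near (447,73), wheel centre near (286,183). I'll enlarge the scale area to read the gap better.

```bash
python3 - <<'E'
import cv2
im=cv2.imread("pics/w1.png");cv2.imwrite("pics/w1c.png",cv2.resize(im[40:110,385:485],None,fx=8,fy=8,interpolation=cv2.INTER_CUBIC))
E
```

```text
(no output)
```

View pics/w1c.png

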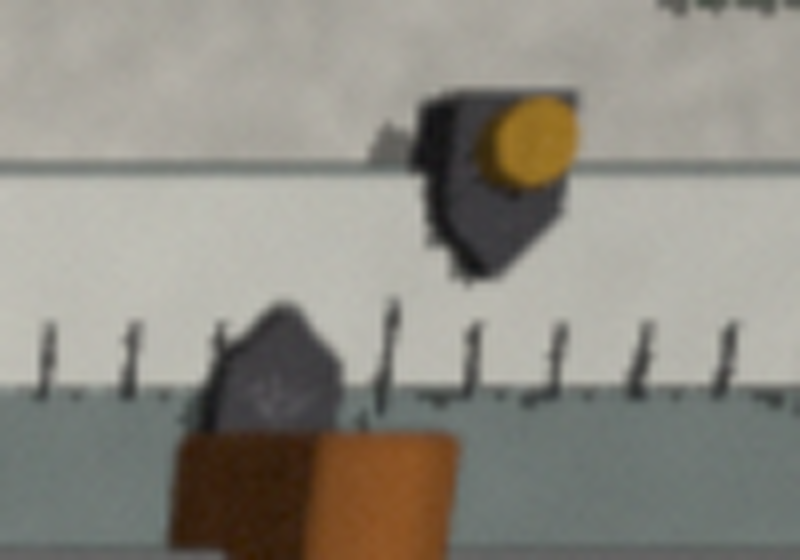

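The zoom puts the pointer tip at (420.8,77.9) and the index tip at (446.5,74.4). The gap is about 23 mm, or about 78 mm of rim. Descending to just above the rim, slightly to the +y side.

carry_out(
  commands=[
    [[0.025, -0.2, 0.37, 0, 0, 0], [0, 0, 0.37, 0, 0, 0], [0, 0, 0.37, 0, 0, 0], [0, 0, 0.37, 0, 0, 0], [0, 0, 0.37, 0, 0, 0], [0, 0, 0.37, 0, 0, 0], [0, 0, 0.37, 0, 0, 0], [0, 0, 0.37, 0, 0, 0], [0, 0, 0.37, 0, 0, 0], [0, 0, 0.37, 0, 0, 0], [0, 0, 0, 0, 0, 0], [0, 0, 0, 0, 0, 0]],
  ],
)

```text
clock: 4.73
position: [0.5239, 0.1174, 0.083]
ee_rot: [0.981, 0.194, -0.001, -0.0]
ft_force: [0.3, 0.3, 0.8]
grip_width: -0.001
grasp_force: 0.0
```

carry_out(
  commands=[
    [[0, 0, 0.05, 0, 0, 0], [0, 0, 0.05, 0, 0, 0], [0, 0, 0.025, 0, 0, 0], [0, 0, 0, 0, 0, 0], [0, 0, 0, 0, 0, 0]],
  ],
)

```text
clock: 5.15
position: [0.5244, 0.1175, 0.0786]
ee_rot: [0.981, 0.194, 0.0, 0.0]
ft_force: [0.3, 0.1, -0.5]
grip_width: 0.001
grasp_force: 0.0
```

carry_out(
  commands=[
    [[0, 0, 0.025, 0, 0, 0], [0, 0, 0.025, 0, 0, 0], [0, 0, 0, 0, 0, 0], [0, 0, 0, 0, 0, 0]],
  ],
)

```text
clock: 5.48
position: [0.5243, 0.1176, 0.0763]
ee_rot: [0.981, 0.194, 0.0, 0.0]
ft_force: [-0.4, -0.0, 0.7]
grip_width: -0.005
grasp_force: 0.2
```

carry_out(
  commands=[
    [[0, 0, 0.025, 0, 0, 0], [0, 0, 0.025, 0, 0, 0], [0, 0, 0, 0, 0, 0], [0, 0, 0, 0, 0, 0]],
  ],
)

```text
clock: 5.82
position: [0.5242, 0.1185, 0.0752]
ee_rot: [0.981, 0.194, 0.0, -0.0]
ft_force: [-4.9, 1.0, 11.6]
grip_width: 0.003
grasp_force: 6.2
```

Contact is at rim height with about 11 N. Now the first half of the stroke, following the arc.

carry_out(
  commands=[
    [[0, 0.05, -0.02, 0, 0, 0], [0, 0.05, -0.015, 0, 0, 0], [0, 0.05, -0.0125, 0, 0, 0], [0, 0.05, -0.008, 0, 0, 0], [0, 0.05, -0.007, 0, 0, 0], [0, 0.05, -0.003, 0, 0, 0], [0, 0.05, 0, 0, 0, 0]],
  ],
)

```text
clock: 6.4
position: [0.5297, 0.105, 0.0778]
ee_rot: [0.981, 0.194, 0.0, 0.0]
ft_force: [-3.3, -0.3, 10.7]
grip_width: 0.005
grasp_force: 5.5
```

carry_out(
  commands=[
    [[0, 0.05, 0.003, 0, 0, 0], [0, 0.05, 0.007, 0, 0, 0], [0, 0.05, 0.008, 0, 0, 0], [0, 0.05, 0.0125, 0, 0, 0], [0, 0.05, 0.015, 0, 0, 0], [0, 0.05, 0.02, 0, 0, 0], [0, 0, 0, 0, 0, 0]],
  ],
)

```text
clock: 6.98
position: [0.5349, 0.0922, 0.0749]
ee_rot: [0.981, 0.194, 0.0, 0.001]
ft_force: [-1.1, -3.8, 7.3]
grip_width: -0.005
grasp_force: 3.7
```

```bash
cat > look.py <<'E'
import sys
from h import *
n=sys.argv[1];a=np.load("a.npy");o=get_obs();p=camera_params("wrist");im=cv2.cvtColor(camera("wrist"),cv2.COLOR_RGB2BGR);cv2.imwrite(f"pics/{n}.png",im)
print(o["clock"],toC(a,o["position"]).round(1),o["ft_force"].round(1))
u=[proj("wrist",toW(a,P),p) for P in[(94,-30.5,26.5),(96.5,-53.5,26.5)]];print(np.round(u,1))
x,y=np.mean(u,0).astype(int);x0,y0=max(x-50,0),max(y-35,0)
print("crop origin",x0,y0);cv2.imwrite(f"pics/{n}c.png",cv2.resize(im[y0:y0+70,x0:x0+100],None,fx=8,fy=8,interpolation=cv2.INTER_CUBIC))
import pickle;pickle.dump(p,open(f"{n}.pkl","wb"))
E
python3 look.py w2
```

```text
6.9833 [ 0.4 80.6 74.9] [-1.1 -3.8  7.3]
[[497.9  68.8]
 [544.6  63.4]]
crop origin 471 31
```

The tip followed the arc to 14 mm past centre. Next: lift, go back and repeat the same stroke.

carry_out(
  commands=[
    [[0, 0, -0.15, 0, 0, 0], [0, 0, -0.15, 0, 0, 0], [0, -0.325, 0, 0, 0, 0], [0, -0.325, 0, 0, 0, 0], [0, 0, 0, 0, 0, 0], [0, 0, 0.15, 0, 0, 0], [0, 0, 0.12, 0, 0, 0], [0, 0, 0.03, 0, 0, 0], [0, 0, 0, 0, 0, 0]],
  ],
)

```text
clock: 7.78
position: [0.5243, 0.1192, 0.076]
ee_rot: [0.981, 0.195, 0.0, -0.0]
ft_force: [-12.5, 1.4, 29.5]
grip_width: -0.005
grasp_force: 15.0
```

carry_out(
  commands=[
    [[0, 0.05, -0.02, 0, 0, 0], [0, 0.05, -0.015, 0, 0, 0], [0, 0.05, -0.0125, 0, 0, 0], [0, 0.05, -0.008, 0, 0, 0], [0, 0.05, -0.007, 0, 0, 0], [0, 0.05, -0.003, 0, 0, 0], [0, 0.05, 0, 0, 0, 0], [0, 0.05, 0.003, 0, 0, 0], [0, 0.05, 0.007, 0, 0, 0], [0, 0.05, 0.008, 0, 0, 0], [0, 0.05, 0.0125, 0, 0, 0], [0, 0.05, 0.015, 0, 0, 0], [0, 0.05, 0.02, 0, 0, 0], [0, 0, 0, 0, 0, 0]],
  ],
)

```text
clock: 8.95
position: [0.5357, 0.091, 0.0752]
ee_rot: [0.981, 0.193, 0.001, 0.002]
ft_force: [-2.1, -8.0, 16.3]
grip_width: 0.004
grasp_force: 8.5
```

```bash
python3 look.py w3
```

```text
8.95 [ 0.7 79.2 75.2] [-2.1 -8.  16.3]
[[494.2  69.2]
 [540.6  63.8]]
crop origin 467 31
```

View pics/w3c.png

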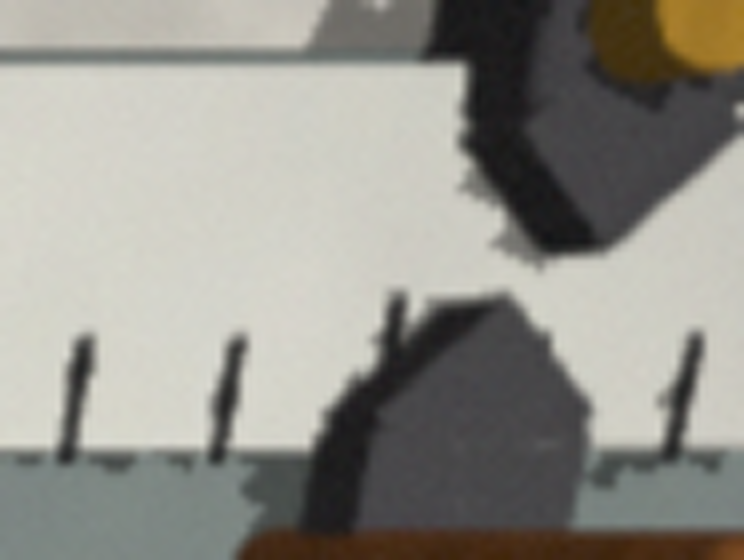

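Pointer tip is at crop (506,298) and index tip at (605,248). I'll convert these to clamp y, and use the previous picture for reference.

```bash
python3 - <<'E'
from h import *
import pickle
a=np.load("a.npy")
for n,o,P,M in[("w1",(385,40),(286,303),(492,275)),("w3",(467,31),(506,298),(605,248))]:
    p=pickle.load(open(n+".pkl","rb"));f=lambda c:toC(a,ray("wrist",(o[0]+c[0]/8-.4,o[1]+c[1]/8-.4),.0265,p)).round(1)
    print(n,f(P),f(M))
E
```

```text
w1 [ 94.7 -30.5  26.5] [ 97.7 -53.8  26.5]
w3 [ 94.6 -48.5  26.5] [ 97.5 -54.1  26.5]
```

5.5 mm is left, about 18.7 mm of rim. Next: lift, go back and touch down a bit more lightly.

carry_out(
  commands=[
    [[0, 0, -0.15, 0, 0, 0], [0, 0, -0.15, 0, 0, 0], [0, -0.3, 0, 0, 0, 0], [0, -0.3, 0, 0, 0, 0], [0, 0, 0, 0, 0, 0], [0, 0, 0.15, 0, 0, 0], [0, 0, 0.08, 0, 0, 0], [0, 0, 0.03, 0, 0, 0], [0, 0, 0, 0, 0, 0]],
  ],
)

```text
clock: 9.75
position: [0.5248, 0.1165, 0.0766]
ee_rot: [0.981, 0.194, -0.0, -0.0]
ft_force: [-9.7, 1.4, 18.9]
grip_width: -0.001
grasp_force: 8.8
```

```bash
python3 - <<'E'
from h import *
o=get_obs();print(o["clock"],toC(np.load("a.npy"),o["position"]).round(1),o["ft_force"].round(1))
E
```

```text
9.75 [  0.3 107.   76.6] [-9.7  1.4 18.9]
```

carry_out(
  commands=[
    [[0, 0.05, -0.02, 0, 0, 0], [0, 0.05, -0.015, 0, 0, 0], [0, 0.05, -0.01, 0, 0, 0], [0, 0.05, -0.008, 0, 0, 0], [0, 0.05, -0.003, 0, 0, 0], [0, 0.05, 0, 0, 0, 0], [0, 0.05, 0.003, 0, 0, 0], [0, 0, 0, 0, 0, 0]],
  ],
)

```text
clock: 10.42
position: [0.5304, 0.1021, 0.0776]
ee_rot: [0.981, 0.194, -0.0, 0.0]
ft_force: [0.5, -1.2, 1.5]
grip_width: 0.001
grasp_force: 0.4
```

```bash
python3 look.py w4
```

```text
10.4167 [ 0.1 91.4 77.6] [ 0.5 -1.2  1.5]
[[516.8  68.3]
 [563.1  63. ]]
crop origin 489 30
```

View pics/w4c.png

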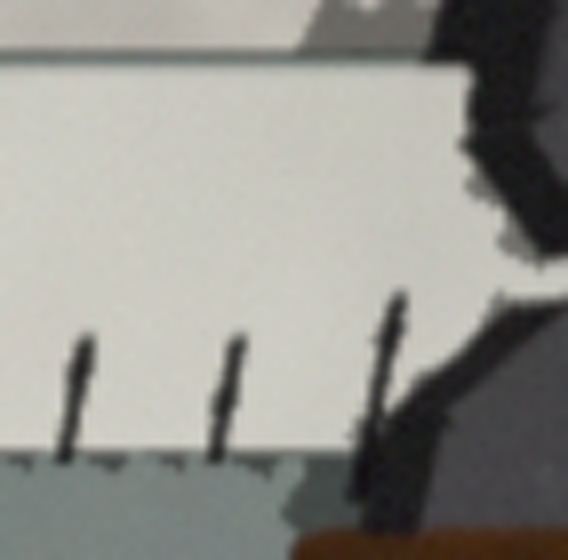

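The index is partly out of frame here, but the pointer has moved about 4 mm, so about 1.5 mm is left. I'll lift straight up and shift over for a clean view of both tips.

carry_out(
  commands=[
    [[0, 0, -0.3, 0, 0, 0], [0, 0, -0.6, 0, 0, 0], [0, 0.5, -0.6, 0, 0, 0], [0, 0.5, -0.5, 0, 0, 0], [0, 0.5, 0, 0, 0, 0], [0, 0.5, 0, 0, 0, 0], [0, 0.5, 0, 0, 0, 0], [0, 0.5, 0, 0, 0, 0], [0, 0.5, 0, 0, 0, 0], [0, 0, 0, 0, 0, 0], [0, 0, 0, 0, 0, 0]],
  ],
)

```text
clock: 11.38
position: [0.5838, -0.0277, 0.1584]
ee_rot: [0.981, 0.193, 0.0, -0.0]
ft_force: [-0.6, 0.4, -0.3]
grip_width: -0.002
grasp_force: 0.0
```

```bash
python3 look.py w5
```

```text
11.3833 [ -0.  -48.9 158.4] [-0.6  0.4 -0.3]
[[253.3  75.9]
 [284.9  72.1]]
crop origin 219 38
```

View pics/w5c.png

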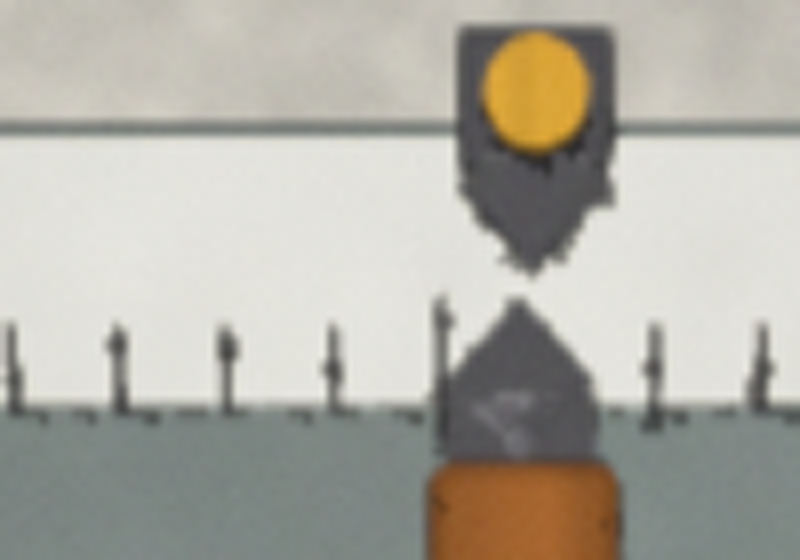

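Clean view: index centre at crop x≈534 and pointer tip at x≈519. At 11 px/mm that leaves about 1.3 mm, or about 4.5 mm of rim. One small nudge more.

carry_out(
  commands=[
    [[0, -0.5, 0, 0, 0, 0], [0, -0.5, 0, 0, 0, 0], [0, -0.5, 0, 0, 0, 0], [0, -0.5, 0, 0, 0, 0], [0, -0.5, 0, 0, 0, 0], [0, -0.5, 0, 0, 0, 0], [0, -0.5, 0.5, 0, 0, 0], [0, -0.15, 0.5, 0, 0, 0], [0, 0, 0.5, 0, 0, 0], [0, 0, 0.4, 0, 0, 0], [0, 0, 0.06, 0, 0, 0], [0, 0, 0.04, 0, 0, 0], [0, 0, 0, 0, 0, 0], [0, 0, 0, 0, 0, 0]],
  ],
)

```text
clock: 12.6
position: [0.5285, 0.1086, 0.0791]
ee_rot: [0.981, 0.194, 0.001, 0.0]
ft_force: [-0.2, -0.4, -0.2]
grip_width: -0.005
grasp_force: 0.0
```

```bash
python3 - <<'E'
from h import *
o=get_obs();print(o["clock"],toC(np.load("a.npy"),o["position"]).round(1),o["ft_force"].round(1))
E
```

```text
12.6 [ 0.7 98.2 79.1] [-0.2 -0.4 -0.2]
```

carry_out(
  commands=[
    [[0, 0, 0.03, 0, 0, 0], [0, 0, 0.025, 0, 0, 0], [0, 0, 0, 0, 0, 0], [0, 0, 0, 0, 0, 0]],
  ],
)

```text
clock: 12.93
position: [0.5288, 0.1085, 0.0775]
ee_rot: [0.981, 0.194, 0.001, 0.0]
ft_force: [-3.9, -0.6, 13.0]
grip_width: 0.002
grasp_force: 6.6
```

Pressing with 13 N. I'll drag 4.5 mm, then lift and shift over to check.

carry_out(
  commands=[
    [[0, 0.04, 0, 0, 0, 0], [0, 0.04, 0, 0, 0, 0], [0, 0.035, 0, 0, 0, 0], [0, 0, 0, 0, 0, 0]],
  ],
)

```text
clock: 13.27
position: [0.5307, 0.1041, 0.0777]
ee_rot: [0.981, 0.194, 0.001, 0.0]
ft_force: [-4.9, -1.2, 15.1]
grip_width: -0.002
grasp_force: 7.5
```

carry_out(
  commands=[
    [[0, 0, -0.3, 0, 0, 0], [0, 0, -0.6, 0, 0, 0], [0, 0.5, -0.6, 0, 0, 0], [0, 0.5, -0.5, 0, 0, 0], [0, 0.5, 0, 0, 0, 0], [0, 0.5, 0, 0, 0, 0], [0, 0.5, 0, 0, 0, 0], [0, 0.5, 0, 0, 0, 0], [0, 0.5, 0, 0, 0, 0], [0, 0, 0, 0, 0, 0], [0, 0, 0, 0, 0, 0]],
  ],
)

```text
clock: 14.18
position: [0.5833, -0.0266, 0.1563]
ee_rot: [0.981, 0.193, 0.0, 0.0]
ft_force: [-0.7, 1.2, 0.8]
grip_width: -0.007
grasp_force: 0.0
```

```bash
python3 look.py w6
```

```text
14.1833 [  0.  -47.7 156.3] [-0.7  1.2  0.8]
[[254.8  75.9]
 [286.7  72.1]]
crop origin 220 38
```

View pics/w6c.png

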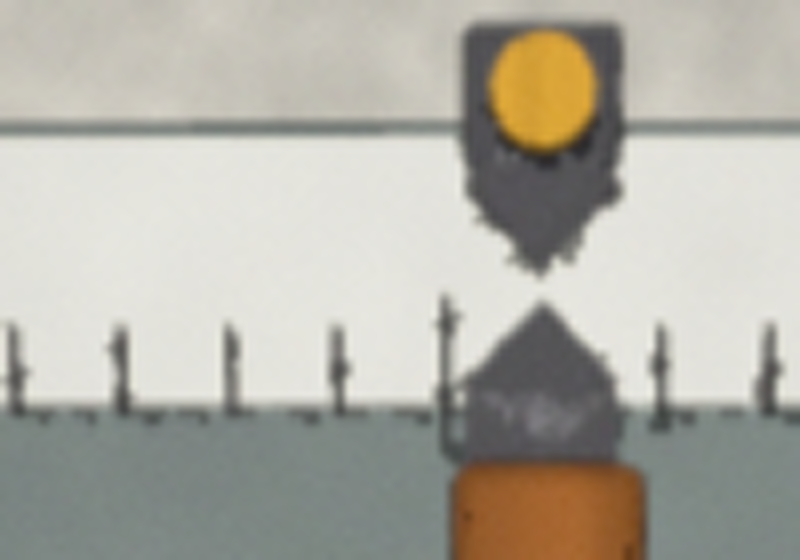

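The pointer tip (x≈543) and the index tip (x≈541) now line up to about 0.2 mm, and the robot is clear of everything. Handing in.

```bash
python3 -c "
from workcell import *
print(hand_in())"
```

```text
the job is handed in; nothing more can be done
None
```

I closed the clamp to its gauge mark by rolling the thumbwheel only: the pointer lines up with the index to about 0.2 mm in the last wrist picture, the arm was clear of everything, and the job is handed in at about 14 s.

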